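# Pack away the last boxcar and slide the keyed tray on top

## Task

Pack the train away: lift the red boxcar off the cork siding and set it down, not dropped, upright and lengthwise in the empty green-matted cell of the blue lower tray. Then slide the loaded grey tray off the wooden shelf onto the blue tray, keeping it flat and never lifting it, until its notch has taken the yellow key and its tail has dropped fully home behind the shelf's edge; last, swing the red latch all the way over it. Leave the other rolling stock and the paint jar where they are.

Things in the scene. Friction and masses are not known exactly. Their poses are not given: they have to be found in the camera images.
- dock: Fixed stacking dock: blue open lower tray, wooden shelf at its -y end, yellow key at its +y end. Origin: centre of the blue tray's underside, on the table. Blue tray: 160 (x) x 142 (y) mm, rim at z = 52, walls 8 mm, inner floor at z = 6; a divider at x = 0 (6 mm thick, top at z = 18) makes two cells, each 69 (x) x 126 (y) mm, their far walls 72 mm from x = 0.
- key (a point): Top of the yellow key's round nose (radius 8 mm), at dock x = 0, y = +43, z = 72 mm. The key is an upright tongue 16 mm wide in dock x, from dock y = +35 (nose) to +71 mm, rising 20 mm above the blue rim. The grey tray's notch slides over it along the dock's +y.
- shelf_edge (a point): Middle of the shelf's edge beside the blue tray, at dock x = 0, y = -71, z = 58 mm. The shelf's flat top is 6 mm above the blue rim and spans dock x -125 to +125, y -250 to -71 mm; nothing stands behind it.
- seat (a point): Where the grey tray's origin belongs when home: dock x = 0, y = 0, z = 52 mm (2 mm play each way in x and y).
- tray: Loose grey tray, about 0.5 kg, 184 (x) x 138 (y) mm, walls 30 mm tall; two yellow coaches fixed in it rise to 40 mm. Origin: centre of its underside. Its +y end, facing the key, has a yellow-edged notch at x = 0, 36 mm deep, 20 mm wide, flaring to 42. Its -y end (tail) is flat, good to push. Notch against key, the tail clears the shelf's edge by 4 mm and drops 6 mm, home.
- wagon: Loose red boxcar with white door panels, 110 (x, lengthwise) x 30 (y) x 42 (z) mm, 0.15 kg; origin at the centre of its underside. Sides flat from z = 10 to 41 mm. Starts upright on the siding.
- siding: Fixed piece of track on cork, 190 (x) x 50 (y) x 8 mm; origin at the centre of its underside, on the table. The red boxcar stands on it lengthwise.
- mat: Thin green mat (seen only) on the floor of the empty cell; 60 (dock x) x 120 (dock y) mm; origin at its centre on the cell's floor, axes parallel to the dock's. It lies at x = +32 or -32 mm in the dock's frame.
- resident: Loose blue boxcar with yellow panels, 110 x 30 x 42 mm, already lengthwise in the other cell, 32 mm from the dock's x = 0. To be left alone.
- latch (a joint): Red latch arm on a steel post (radius 9 mm) at dock x = +128, y = +30 mm; vertical hinge, rad. 0: points along dock +y (open); grows counter-clockwise from above; 1.5 (stop): points along dock -x, over the grey tray's side wall. Light, stays where left. Arm 16 mm wide, reaches 63 mm from the axis, z = 86 to 94 mm.
- latch_pin (a point): Top of the black upright pin on the latch arm, by which the arm is pushed: radius 6 mm, standing from the arm's top (z = 94 mm) to z = 126 mm, 37 mm from the hinge axis.
- greencar: Loose green boxcar with white panels, 110 x 30 x 42 mm, standing on the table beyond the work; bystander.
- pot: Loose paint jar, radius 24 mm, 60 mm tall, on the table; bystander.

How it is judged:
By the outcome, as a careful person would: the job done as asked, in the order asked, and still so for the second after the job is handed in, with the robot touching nothing.
It also fails if it takes over 72 s, if anything falls off the work surface, if the arm or the gripper's body presses on something with over 40 N, if the wrist force passes 120 N, or if a joint passes its speed limit or range.

## Robot

A 7-joint arm with a two-finger parallel gripper is mounted at the origin on the work surface. World frame = base frame: x ahead of the robot, y to its left, z up, the work surface at z = 0. Lengths are in m, angles in rad, forces in N, time in s.
With the tool pointing down it reaches from about 0.425 to 0.875 m from the base axis. Payload 8.4 kg.
Tool frame: the origin (TCP) lies midway between the tips of the shut fingers; the grasp point (between the pads) lies 19 mm behind it; z points along the fingers, y is the line along which they close (so a half turn about z gives the same grasp; the last joint's range is limited). The gripper opens to 87 mm and grips with 3 to 60 N. Pads are 19 mm wide; open, the fingers measure 117 mm over their backs; the gripper's body (75 mm by 190 mm) begins 51 mm behind the grasp point.
Start: joints at [-0.099, 0.333, 0.04, 1.465, -0.013, 1.343, -0.059], TCP at [0.65, -0, 0.223] pointing down, gripper open.
Joint ranges: [-2.58, 2.58], [-0.38, 2.09], [-1.3, 1.39], [0.25, 2.4], [-1.5, 4.64], [0.08, 2.09], [-2.65, 2.65]. Speed limits (rad/s): [2.22, 2.22, 2.79, 2.79, 3.14, 3.14, 3.14].

## Interface

Orientations are given as a unit quaternion [x, y, z, w].
In Python, from bench import * gives the robot as it stands. Calls block until the motion is done:
- move_ptp(position, orientation): joint-space move of the TCP to a pose.
- line_to(position, orientation=None, feed=0.15): straight line of the TCP; orientation=None keeps the orientation; feed is the mean speed in m/s.
- move_j(angles): joint-space move.
- grip(opening, grasp_force=None): finger opening in m; grasp_force is the grip in N (None keeps the last); returns when the fingers have stopped.
- sleep(seconds).
- inverse_kinematics(position, orientation): joint angles nearest the present ones, or None.
- snapshot(name): name is "scene" or "side" or "wrist"; returns a dict with "frame" (420x560x3 uint8, blue, green, red), "z_map" (420x560 float32, m along the optical axis (not along the pixel's ray), 0 where there is no reading), "vfov" (degrees; the focal length in pixels is half the picture's height over the tangent of half this angle, whatever the lens; pixels are square), "cx", "cy" (the principal point, pixels), "dist_coeffs" ([k1, k2, p1, p2, k3] as OpenCV has them; the pictures are not rectified), "extrinsics" (4x4, takes a point from world to camera coordinates). Camera axes: x right, y down, z forward; pixel columns grow to the right and rows downward; lengths in m; the calibration is good to about 2 mm. A picture is of the moment at which its call begins.
A pose or a line that the arm cannot do raises PlanningError and nothing moves.
- finish_job(): hands the job in; it is judged then, once.
Trained networks look in a picture, given as the dict that the camera call returned (one of the last four; its "shot" number tells which), for a name from the list of things; names that differ only in an ending like _2 or _b are one class to them, and where a whole thing is asked for, a point or a joint stands for the part that bears it (a point fixed in the world has none). Each returns a list of dicts, best first, with "score" (0 to 1); they miss things now and then, are a little off and sometimes report something else, mostly with a low value. They report only what shows in the picture. A call takes as long as a camera call.
- look_for(query, picture): "bbox" ([left, top, width, height] in pixels, round what is visible of it).
- spot_point(query, picture): "point" ([column, row] in pixels: a listed point, or the origin of a listed thing).
Readings, each from a call of its own:
- current_time_s(): time.
- current_joint_pos(): joint angles.
- current_qd(): joint speeds.
- current_joint_torque(): joint torques, N m.
- current_position(): TCP position.
- current_ee_rot(): TCP orientation.
- current_force(): force on the tool from outside, world axes, zero at the start.
- current_wrist_torque(): the same for the moment, N m.
- current_finger_gap(): finger opening in m.
- current_grasp_force(): force on a finger pad.
Only numpy, scipy, OpenCV 4.12 (cv2) and the standard library are available. Lean on these libraries where they do the work, as an engineer would, in place of code of your own. Each camera call takes 0.05 s, during which the arm holds its last target. There are 200 camera calls.

## Working session

There is one attempt and no reset: what is moved stays moved. The work goes in short steps, each a Python script; the robot and the scene stay as the last script left them, time stands still between calls to the robot, and variables do not carry over. Pictures are saved under pics/ and viewed, at most 10 in all, crops included, and the job is handed in when it is done.

```bash
mkdir -p pics; ls; cat > h.py <<'E'
from bench import *
import numpy as np, cv2
def K(s):
    f=210/np.tan(np.radians(s["vfov"])/2); return np.array([[f,0,s["cx"]],[0,f,s["cy"]],[0,0,1.]])
def ray(s,uv):
    n=cv2.undistortPoints(np.array(uv,float).reshape(-1,1,2),K(s),np.array(s["dist_coeffs"],float)).reshape(-1,2)
    return np.c_[n,np.ones(len(n))]
def w(s,pc):
    E=np.array(s["extrinsics"]); return (np.asarray(pc)-E[:3,3])@E[:3,:3]
def at_z(s,uv,z):
    r=ray(s,uv); E=np.array(s["extrinsics"]); d=r@E[:3,:3]; c=-E[:3,:3].T@E[:3,3]
    return c+d*((z-c[2])/d[:,2])[:,None]
def cloud(s):
    v,u=np.mgrid[:420,:560]; uv=np.c_[u.ravel(),v.ravel()]
    z=s["z_map"].ravel(); p=w(s,ray(s,uv)*z[:,None]); p[z<=0]=np.nan
    return p.reshape(420,560,3)
def proj(s,p):
    E=np.array(s["extrinsics"]); r,_=cv2.Rodrigues(E[:3,:3])
    return cv2.projectPoints(np.atleast_2d(p).astype(float),r,E[:3,3],K(s),np.array(s["dist_coeffs"],float))[0].reshape(-1,2)
E
cat > a.py <<'E'
from h import *
import pickle
zs={"key":.072,"shelf_edge":.058,"dock":0,"wagon":.008,"siding":0,"mat":.006,"latch_pin":.126,"tray":.058,"pot":0,"greencar":0,"resident":.006}
for n in("scene","side","wrist"):
    s=snapshot(n); cv2.imwrite(f"pics/{n}.png",s["frame"]); pickle.dump(s,open(n+".pkl","wb"))
    E=np.array(s["extrinsics"]); print(n,(-E[:3,:3].T@E[:3,3]).round(3))
    for q in zs:
        for d in spot_point(q,s)[:2]:
            print(q,round(d["score"],2),np.round(d["point"]),at_z(s,d["point"],zs[q])[0].round(3))
print(current_ee_rot(),current_time_s())
E
python3 a.py
```

```text
bench.py
pics
scene [1.149 0.212 0.982]
key 0.71 [323. 211.] [0.584 0.065 0.072]
shelf_edge 0.78 [284. 196.] [ 0.572 -0.046  0.058]
shelf_edge 0.46 [303. 209.] [0.59  0.016 0.058]
dock 0.6 [301. 215.] [0.574 0.006 0.   ]
wagon 0.61 [411. 214.] [0.46  0.27  0.008]
siding 0.91 [412. 222.] [0.477 0.28  0.   ]
siding 0.31 [323. 212.] [ 0.542  0.054 -0.   ]
mat 0.8 [307. 207.] [0.548 0.012 0.006]
mat 0.2 [335. 296.] [0.754 0.166 0.006]
latch_pin 0.79 [305. 240.] [0.705 0.064 0.126]
latch_pin 0.71 [300. 216.] [0.651 0.031 0.126]
tray 0.59 [250. 175.] [ 0.547 -0.153  0.058]
pot 0.83 [160. 187.] [ 0.647 -0.388  0.   ]
greencar 0.88 [334. 293.] [ 0.746  0.161 -0.   ]
greencar 0.43 [161. 188.] [ 0.647 -0.385  0.   ]
resident 0.96 [298. 225.] [0.61  0.01  0.006]
side [0.445 0.527 0.594]
shelf_edge 0.61 [291. 231.] [ 0.573 -0.051  0.058]
dock 0.58 [279. 271.] [0.579 0.014 0.   ]
dock 0.47 [295. 166.] [ 0.646 -0.387  0.   ]
siding 0.44 [280. 256.] [ 0.589 -0.028  0.   ]
siding 0.38 [296. 276.] [0.543 0.016 0.   ]
mat 0.94 [297. 275.] [0.541 0.02  0.006]
latch_pin 0.78 [202. 230.] [0.712 0.068 0.126]
tray 0.86 [313. 210.] [ 0.544 -0.133  0.058]
pot 0.77 [293. 167.] [ 0.65  -0.377  0.   ]
greencar 0.87 [169. 309.] [0.751 0.164 0.   ]
resident 0.58 [269. 263.] [0.605 0.002 0.006]
wrist [0.65  0.072 0.384]
key 0.74 [209. 133.] [0.583 0.057 0.072]
shelf_edge 0.91 [203. 239.] [ 0.568 -0.052  0.058]
dock 0.85 [217. 163.] [0.576 0.019 0.   ]
mat 0.75 [192. 164.] [0.549 0.02  0.006]
latch_pin 0.62 [356. 129.] [0.707 0.063 0.126]
greencar 0.85 [374.  27.] [0.748 0.164 0.   ]
greencar 0.66 [202. 241.] [ 0.553 -0.076  0.   ]
resident 0.66 [247. 171.] [0.611 0.012 0.006]
[ 7.07124064e-01  7.07089498e-01 -2.49776165e-05 -2.21580988e-05] 1.8
```

View pics/scene.png

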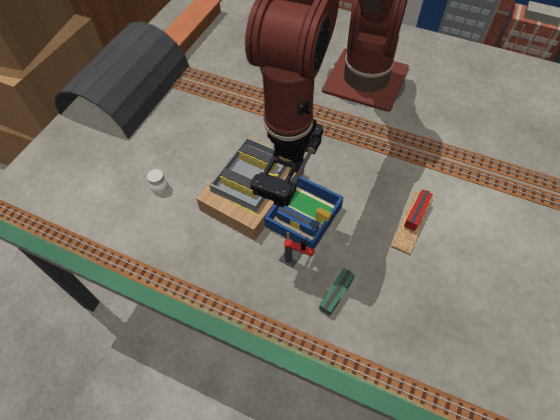

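View pics/side.png

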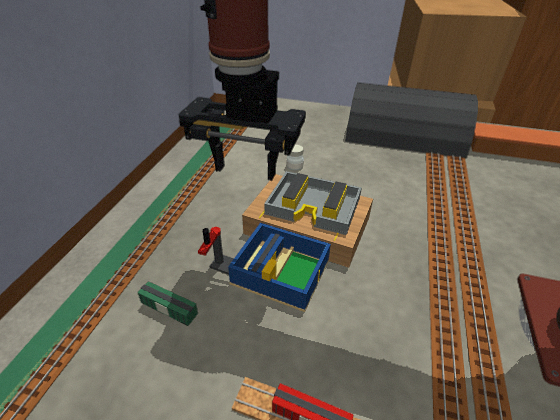

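View pics/wrist.png

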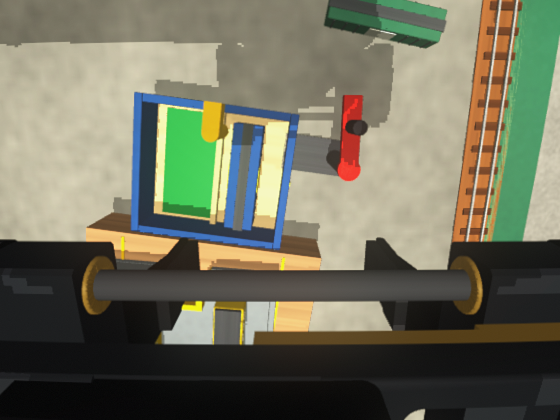

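The scene view shows the boxcar at (418,208), the dock at (305,212) and the jar at (158,182). The side view shows the tray on the shelf at (313,205) and the siding cut off at the bottom. The wrist view shows the green mat at (190,160) in the dock -x cell, the key at (213,120) and the latch pin at (356,128). The dock is turned clockwise by roughly 7°. Next I'll fit the poses from the depth data.

```bash
cat > b.py <<'E'
from h import *
import pickle
def rect(n,p,m):
    if m.sum()<20: print(n,m.sum());return
    q=p[m][:,:2]*1000
    r=cv2.minAreaRect(q.astype(np.float32)); print(n,m.sum(),"c",np.round(r[0],1),"size",np.round(r[1],1),"ang",round(r[2],1),"z",np.nanmedian(p[m][:,2]).round(4))
for n in("scene","side","wrist"):
    s=pickle.load(open(n+".pkl","rb")); p=cloud(s); hsv=cv2.cvtColor(s["frame"],cv2.COLOR_BGR2HSV).astype(int); H,S,V=hsv[...,0],hsv[...,1],hsv[...,2]
    X,Y,Z=p[...,0],p[...,1],p[...,2]
    near=lambda x,y,r:np.hypot(X-x,Y-y)<r
    print(n)
    bl=(abs(H-110)<12)&(S>120)&near(.577,.015,.14)
    rect("rim",p,bl&(abs(Z-.052)<.004))
    gr=(abs(H-60)<12)&(S>120)&near(.55,.02,.1)
    rect("mat",p,gr&(Z<.012))
    rect("trayrim",p,near(.55,-.14,.17)&(abs(Z-.088)<.0035)&(S<60))
    rect("shelf",p,near(.55,-.14,.25)&(abs(Z-.058)<.003)&(H>5)&(H<20)&(S>60))
    rd=((H<6)|(H>174))&(S>150)
    rect("wagon",p,near(.46,.27,.12)&(Z>.044)&(Z<.058))
    rect("siding",p,near(.47,.27,.16)&(Z>.005)&(Z<.011))
    rect("latch",p,rd&near(.705,.05,.09)&(abs(Z-.09)<.007))
    rect("pin",p,near(.705,.06,.05)&(Z>.115)&(Z<.13))
    rect("green",p,near(.748,.164,.09)&(Z>.035)&(Z<.05))
E
python3 b.py
```

```text
scene
rim 555 c [579.7  13.7] size [141.4 163.5] ang 82.3 z 0.0515
mat 483 c [542.6  14. ] size [111.5  49. ] ang 82.3 z 0.0073
trayrim 391 c [ 549.7 -151.9] size [139.7 185.9] ang 85.1 z 0.0878
shelf 1124 c [ 558.3 -144.1] size [178.4 251.6] ang 81.7 z 0.058
wagon 460 c [459.9 282.3] size [ 31.5 114.8] ang 82.7 z 0.0497
siding 672 c [473.2 273.9] size [262.6 306.6] ang 54.7 z 0.008
latch 187 c [711.5  52.4] size [71.8 20.1] ang 87.4 z 0.0937
pin 30 c [711.7  62.8] size [10.9  9.1] ang 22.4 z 0.1254
green 625 c [750.  165.3] size [ 31.6 113. ] ang 79.5 z 0.0413
side
rim 917 c [577.2  14.9] size [144.8 160.1] ang 81.8 z 0.0502
mat 888 c [543.8   2.2] size [88.6 57.8] ang 82.1 z 0.0055
trayrim 419 c [ 546.9 -148.9] size [140.6 184.2] ang 84.7 z 0.0861
shelf 1928 c [ 555.6 -142.6] size [180.7 250.3] ang 82.2 z 0.0564
wagon 1478 c [458.8 283. ] size [ 32.6 110.4] ang 82.8 z 0.0481
siding 1270 c [482.4 280. ] size [ 52.2 181. ] ang 85.7 z 0.0071
latch 226 c [708.6  54. ] size [74.2 18.4] ang 87.9 z 0.0925
pin 45 c [708.1  63.4] size [10.3 12.2] ang 12.4 z 0.1233
green 906 c [747.9 166.5] size [ 31.6 112. ] ang 79.2 z 0.0403
wrist
rim 3865 c [578.4  14.5] size [141.3 159.4] ang 82.2 z 0.0516
mat 4676 c [545.   19.1] size [120.1  56.6] ang 82.4 z 0.0067
trayrim 165 c [ 619.6 -112.3] size [31.1 66.1] ang 59.2 z 0.0877
shelf 4910 c [597.5 -90.5] size [278.  182.6] ang 16.0 z 0.0576
wagon 0
siding 0
latch 1453 c [708.9  53.2] size [19.8 72.1] ang 0.4 z 0.0936
pin 223 c [709.6  63.8] size [10.9 11.4] ang 73.3 z 0.1255
green 3623 c [749.2 164.4] size [ 31.5 113.2] ang 81.9 z 0.041
```

```bash
cat >> h.py <<'E'
YAW=np.radians(-7.8); C=np.array([.5784,.0144])
def D(x,y,z):  # dock mm -> world m
    c,s=np.cos(YAW),np.sin(YAW); return [*(C+np.array([c*x-s*y,s*x+c*y])/1000),z]
def toD(p):
    d=np.asarray(p)[...,:2]-C; c,s=np.cos(YAW),np.sin(YAW); return np.stack([c*d[...,0]+s*d[...,1],-s*d[...,0]+c*d[...,1]],-1)*1000
def Q(deg):    # tool down, tool y (closing line) at deg in world
    f=np.radians(deg+90)/2; return [float(np.cos(f)),float(np.sin(f)),0,0]
def st(n): print(n,"t",round(current_time_s(),1),"p",np.round(current_position(),4),"F",np.round(current_force(),1),"gap",round(current_finger_gap(),4))
E
cat > c.py <<'E'
from h import *
q=Q(82.7); p=[.4595,.2825]
grip(.06); move_ptp([*p,.12],q); line_to([*p,.021],feed=.12); st("at")
grip(0.0,20); st("gripped")
line_to([*p,.16],feed=.15); st("up")
move_ptp(D(-36,0,.15),Q(-7.8)); st("over")
s=snapshot("side"); cv2.imwrite("pics/over.png",s["frame"])
E
python3 c.py
```

```text
at t 4.9 p [0.46   0.2828 0.0217] F [-0.8 -0.1 -0.4] gap 0.06
gripped t 5.5 p [0.4595 0.2825 0.0211] F [-0.6 -0.4  2.7] gap 0.0296
up t 6.6 p [0.459  0.2821 0.1589] F [-0.2 -0.7 -1.4] gap 0.0299
over t 7.7 p [0.5425 0.0208 0.1496] F [-0.1 -0.2 -1.7] gap 0.0299
```

View pics/over.png

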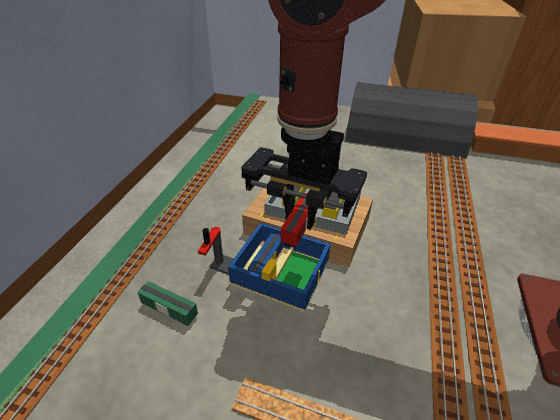

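The boxcar is held at (293,222), lengthwise and over the green cell at about (298,268). I'll check its pose in the dock frame before lowering.

```bash
cat > d.py <<'E'
from h import *
s=snapshot("side"); p=cloud(s); hsv=cv2.cvtColor(s["frame"],cv2.COLOR_BGR2HSV).astype(int)
m=((hsv[...,0]<6)|(hsv[...,0]>174))&(hsv[...,1]>150)&(np.hypot(p[...,0]-.54,p[...,1]-.02)<.1)&(p[...,2]>.13)&(p[...,2]<.185)
d=toD(p[m]); print(m.sum(),np.percentile(d,[1,99],axis=0).round(1),np.percentile(p[m][:,2],[1,99]).round(3))
r=cv2.minAreaRect(d.astype(np.float32)); print(r)
off=-(np.percentile(d[:,1],1)+np.percentile(d[:,1],99))/2 ; print("off",off)
if abs(off)<3: off=0
if abs(off)>12: raise SystemExit
line_to(D(-36,off,.07),feed=.1); st("mid")
line_to(D(-36,off,.024),feed=.06); st("low")
z=.024
while z>.0165 and current_force()[2]<2:
    z-=.001; line_to(D(-36,off,z),feed=.03)
st("down"); grip(.036); st("rel")
line_to(D(-36,off,.16),feed=.12); st("up")
E
python3 d.py
```

```text
622 [[-52.7 -30.9]
 [-18.   59.7]] [0.147 0.178]
((-38.811309814453125, 6.617053985595703), (109.60311889648438, 46.18069839477539), 80.55561828613281)
off -14.384241160955183
```

```bash
cat > d0.py <<'E'
from h import *
for n in("side","scene"):
    s=snapshot(n); p=cloud(s); hsv=cv2.cvtColor(s["frame"],cv2.COLOR_BGR2HSV).astype(int)
    m=((hsv[...,0]<6)|(hsv[...,0]>174))&(hsv[...,1]>150)&(np.hypot(p[...,0]-.54,p[...,1]-.02)<.1)&(p[...,2]>.13)&(p[...,2]<.185)
    print(n,m.sum())
    if m.sum()<10: continue
    v,u=np.nonzero(m); print(u.min(),u.max(),v.min(),v.max())
    d=toD(p[m]);z=p[m][:,2]
    for y in range(-60,70,10):
        k=(d[:,1]>=y)&(d[:,1]<y+10)
        if k.any(): print(y,k.sum(),"x",np.percentile(d[k,0],[2,98]).round(1),"z",np.percentile(z[k],[2,98]).round(3),"ymax",d[k,1].max().round(1))
    if n=="side": cv2.imwrite("pics/crop.png",cv2.resize(s["frame"][150:310,210:370],None,fx=3.5,fy=3.5))
E
python3 d0.py
```

```text
side 617
281 310 193 245
-50 3 x [-28.1 -24.7] z [0.177 0.177] ymax -47.5
-40 6 x [-30.8 -23.5] z [0.176 0.177] ymax -30.4
-30 17 x [-30.6 -22.8] z [0.174 0.177] ymax -20.1
-20 20 x [-43.2 -23.1] z [0.175 0.177] ymax -10.2
-10 31 x [-46.9 -21.3] z [0.174 0.178] ymax -0.2
0 44 x [-51.3 -21.6] z [0.174 0.178] ymax 9.9
10 50 x [-52.2 -14.7] z [0.163 0.182] ymax 19.9
20 60 x [-52.4 -23. ] z [0.156 0.177] ymax 29.7
30 58 x [-52.7 -23.2] z [0.154 0.178] ymax 39.8
40 66 x [-52.8 -23.3] z [0.151 0.177] ymax 49.9
50 257 x [-52.5 -24.3] z [0.147 0.177] ymax 60.0
60 5 x [-49.5 -29.4] z [0.149 0.164] ymax 60.4
scene 219
317 338 167 187
10 5 x [-21.9 -18.8] z [0.158 0.17 ] ymax 19.2
20 39 x [-47.4 -18.1] z [0.152 0.18 ] ymax 29.5
30 56 x [-50.5 -18.9] z [0.153 0.179] ymax 40.0
40 57 x [-49.2 -18.7] z [0.152 0.182] ymax 49.7
50 62 x [-47.9 -18.8] z [0.152 0.179] ymax 57.6
```

View pics/crop.png

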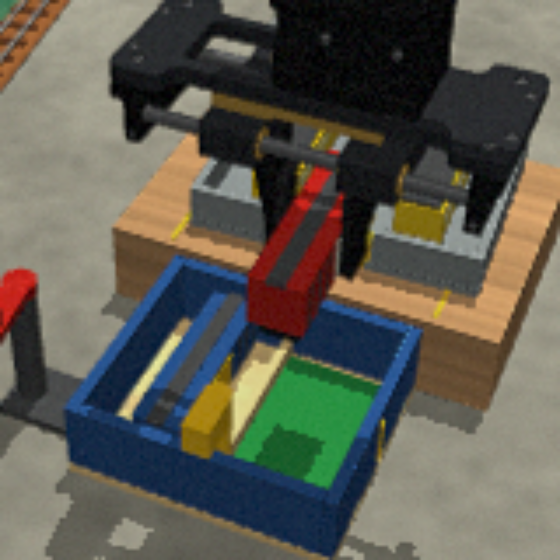

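The crop shows the boxcar parallel to the cell, with its near end at about (285,300). Its centre sits about 4 mm toward +y, so I'll offset by -4 mm and lower it.

```bash
sed -i '2,7d' d.py; sed -i '1a off=-4' d.py; cat >> d.py <<'E'
move_ptp(D(-7,-262,.16),Q(-7.8)); st("behind")
s=snapshot("scene");cv2.imwrite("pics/placed.png",s["frame"][120:330,130:410].repeat(2,0).repeat(2,1))
for n in("side","scene"):
    s=snapshot(n); p=cloud(s); d=toD(p);Z=p[...,2]
    hsv=cv2.cvtColor(s["frame"],cv2.COLOR_BGR2HSV).astype(int)
    m=((hsv[...,0]<6)|(hsv[...,0]>174))&(hsv[...,1]>150)&(abs(d[...,0]+37)<34)&(abs(d[...,1])<63)&(Z<.06)&(Z>.04)
    print(n,m.sum(),d[m].min(0),d[m].max(0),np.median(Z[m]))
    m=(abs(Z-.088)<.0035)&(abs(d[...,0])<110)&(d[...,1]<-80)&(d[...,1]>-245)&(hsv[...,1]<60)
    print("tray",cv2.minAreaRect(d[m].astype(np.float32)))
E
cat d.py; python3 d.py
```

```text
from h import *
off=-4
if abs(off)>12: raise SystemExit
line_to(D(-36,off,.07),feed=.1); st("mid")
line_to(D(-36,off,.024),feed=.06); st("low")
z=.024
while z>.0165 and current_force()[2]<2:
    z-=.001; line_to(D(-36,off,z),feed=.03)
st("down"); grip(.036); st("rel")
line_to(D(-36,off,.16),feed=.12); st("up")
move_ptp(D(-7,-262,.16),Q(-7.8)); st("behind")
s=snapshot("scene");cv2.imwrite("pics/placed.png",s["frame"][120:330,130:410].repeat(2,0).repeat(2,1))
for n in("side","scene"):
    s=snapshot(n); p=cloud(s); d=toD(p);Z=p[...,2]
    hsv=cv2.cvtColor(s["frame"],cv2.COLOR_BGR2HSV).astype(int)
    m=((hsv[...,0]<6)|(hsv[...,0]>174))&(hsv[...,1]>150)&(abs(d[...,0]+37)<34)&(abs(d[...,1])<63)&(Z<.06)&(Z>.04)
    print(n,m.sum(),d[m].min(0),d[m].max(0),np.median(Z[m]))
    m=(abs(Z-.088)<.0035)&(abs(d[...,0])<110)&(d[...,1]<-80)&(d[...,1]>-245)&(hsv[...,1]<60)
    print("tray",cv2.minAreaRect(d[m].astype(np.float32)))
mid t 8.8 p [0.5427 0.0154 0.0706] F [ 0.3  0.2 -1.4] gap 0.0298
low t 9.7 p [0.5425 0.0154 0.0243] F [ 1.   0.4 -1.2] gap 0.0298
down t 11.2 p [0.5424 0.0153 0.019 ] F [-4.2 -0.2 10.8] gap 0.0301
rel t 11.7 p [0.5421 0.0153 0.0179] F [-0.9  1.2  0.3] gap 0.0356
up t 13.0 p [0.5417 0.0152 0.1591] F [ 0.2 -1.  -0.2] gap 0.0356
behind t 14.0 p [ 0.5365 -0.2422  0.1597] F [ 0.2  0.7 -0.8] gap 0.0359
side 445 [-51.86380287 -56.70813423] [-20.91237906  53.8806672 ] 0.0453933882090129
tray ((-9.307182312011719, -165.79293823242188), (183.1157684326172, 141.2821807861328), 2.7696847915649414)
scene 251 [-49.63632573 -56.61705623] [-17.16546274  52.6616786 ] 0.047381779342735277
tray ((-6.708648681640625, -168.02996826171875), (187.75064086914062, 140.52244567871094), 2.7737956047058105)
```

View pics/placed.png

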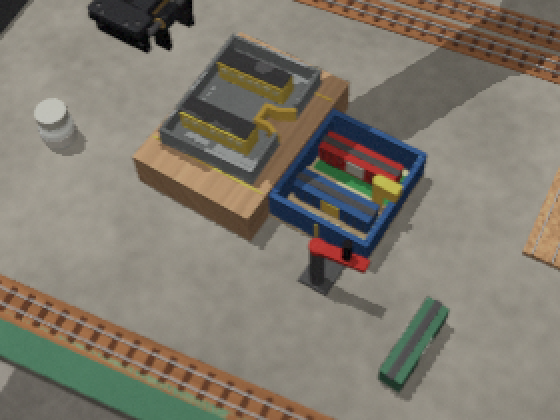

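The boxcar is upright in the green cell at about (360,158) in the crop, and the tray is untouched at (240,105). Next is the first half of the push.

```bash
cat >> h.py <<'E'
def tray(zz,lo,hi):
    out=[]
    for n in("side","scene"):
        s=snapshot(n); p=cloud(s); d=toD(p);Z=p[...,2]; S=cv2.cvtColor(s["frame"],cv2.COLOR_BGR2HSV)[...,1]
        m=(abs(Z-zz)<.0045)&(abs(d[...,0])<110)&(d[...,1]<hi)&(d[...,1]>lo)&(S<60)
        r=cv2.minAreaRect(d[m].astype(np.float32)); print(n,np.round(r[0],1),np.round(r[1],1),round(r[2],2),"x",np.percentile(d[m][:,0],[.5,99.5]).round(1),"y",np.percentile(d[m][:,1],[.5,99.5]).round(1),"z",np.median(Z[m]).round(4))
E
cat > e.py <<'E'
from h import *
grip(.087); line_to(D(-7,-262,.066),feed=.12); st("low")
line_to(D(-7,-240,.066),feed=.06); st("c")
line_to(D(-4,-205,.066),feed=.05); st("c2")
line_to(D(-2,-175,.066),feed=.05); st("half")
tray(.088,-170,0)
E
python3 e.py
```

```text
low t 16.2 p [ 0.5364 -0.2445  0.0668] F [ 0.7 -0.8 -0.1] gap 0.0872
c t 16.7 p [ 0.5391 -0.2218  0.0661] F [ 0.4 -0.7  0. ] gap 0.0871
c2 t 17.5 p [ 0.5467 -0.1879  0.066 ] F [-0.5 -0.3 -0.6] gap 0.0868
half t 18.3 p [ 0.5528 -0.1583  0.066 ] F [ 0.   0.1 -0.9] gap 0.0874
side [ -0.7 -93.4] [143.2 184.4] 89.92 x [-92.7  90.9] y [-164.6  -22.1] z 0.0861
scene [  2.3 -96.1] [144.3 186.9] 89.98 x [-90.3  95.4] y [-166.2  -24.3] z 0.0877
```

```bash
cat > f.py <<'E'
from h import *
line_to(D(-2.5,-95,.066),feed=.05); st("near"); tray(.086,-80,80)
y=-95
while y<-76:
    y+=1.5; line_to(D(-2.5,y,.066),feed=.03); F=current_force(); f=F[0]*-np.sin(YAW)+F[1]*np.cos(YAW); print(y,round(f,1),round(F[2],1),end="; ")
    if f<-12: break
st("end"); tray(.083,-75,80)
E
python3 f.py
```

```text
near t 20.1 p [ 0.5631 -0.0794  0.0661] F [-1.4 -0.2 -0.4] gap 0.0869
side [ -1.2 -11.8] [183.9 136.4] 0.07 x [-93.   90.7] y [-79.9  55.6] z 0.0842
scene [  1.7 -12.9] [185.5 134.2] 0.04 x [-90.7  94.4] y [-79.8  54.1] z 0.085
-93.5 -1.2 -0.4; -92.0 -1.8 -0.4; -90.5 -1.1 -1.1; -89.0 -0.6 -0.4; -87.5 -0.3 -0.8; -86.0 -1.1 -0.3; -84.5 0.1 -0.9; -83.0 -1.0 -1.6; -81.5 -0.2 -0.3; -80.0 -1.0 -0.3; -78.5 -1.5 0.8; -77.0 -5.6 0.2; -75.5 -9.3 2.3; end t 23.5 p [ 0.5653 -0.0627  0.0661] F [-1.7 -9.2  2.3] gap 0.0871
side [-1.   1.9] [142.2 184. ] 89.95 x [-92.9  90.6] y [-67.8  72.4] z 0.0804
scene [ 1.9 -1.1] [187.4 142.6] 0.23 x [-90.9  94.6] y [-69.  70.] z 0.0818
```

The key stopped the tray and the rim dropped to about z = 82 mm. I'll back off, check that it sits flat, then swing the latch.

```bash
cat > g.py <<'E'
from h import *
line_to(D(-2.5,-95,.066),feed=.08); line_to(D(-2.5,-95,.2),feed=.2); st("off")
grip(.018); move_ptp(D(128-37*np.sin(np.radians(7.8)),66.7,.18),Q(39)); st("over pin")
for n in("side","scene"):
    s=snapshot(n); p=cloud(s); d=toD(p); S=cv2.cvtColor(s["frame"],cv2.COLOR_BGR2HSV)[...,1]; Z=p[...,2]
    for lo,hi in((-69,-45),(-45,0),(0,45),(45,69)):
        for sx in(-1,1):
            m=(abs(d[...,0]*sx-90)<3)&(d[...,1]>lo)&(d[...,1]<hi)&(Z>.07)&(Z<.092)&(S<60)
            print(n,lo,sx,m.sum(),np.median(Z[m]).round(4),end="; ")
    print()
    m=(Z>.116)&(Z<.13)&(np.hypot(d[...,0]-123,d[...,1]-66)<15)
    if m.sum()>5: print("pin",np.median(p[m],0),toD(np.median(p[m],0)))
tray(.082,-75,80)
cv2.imwrite("pics/home.png",cv2.resize(snapshot("side")["frame"][150:330,170:410],None,fx=3,fy=3))
E
python3 g.py
```

```text
off t 24.8 p [ 0.5624 -0.079   0.1987] F [-0.7  0.2  0.6] gap 0.087
over pin t 26.9 p [0.709  0.0622 0.18  ] F [ 0.1 -0.3  0.7] gap 0.0183
side -69 -1 26 0.08; side -69 1 10 0.0801; side -45 -1 70 0.08; side -45 1 26 0.0804; side 0 -1 82 0.08; side 0 1 29 0.0805; side 45 -1 48 0.0803; side 45 1 24 0.0798; 
pin [0.70772705 0.06640339 0.12367769] [121.072828   69.0739403]
scene -69 -1 0 nan; scene -69 1 26 0.0802; scene -45 -1 0 nan; scene -45 1 50 0.081; scene 0 -1 11 0.0809; scene 0 1 23 0.0779; scene 45 -1 10 0.0817; scene 45 1 0 nan; 
side [-0.8  2.6] [139.6 184.4] 89.87 x [-92.9  90.9] y [-66.7  72.1] z 0.0802
scene [1.6 1. ] [137.4 187.5] 89.42 x [-90.5  94.9] y [-67.8  69.9] z 0.0817
  return _methods._mean(a, axis=axis, dtype=dtype,
  ret = ret.dtype.type(ret / rcount)
```

View pics/home.png

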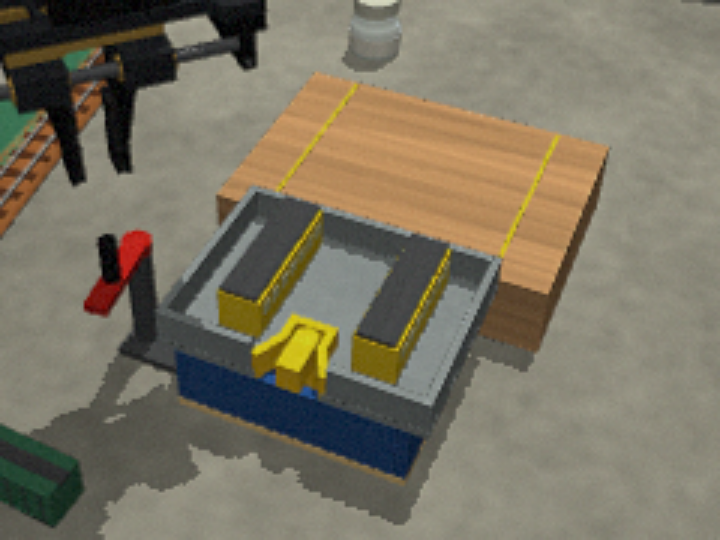

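The tray is home and level, with the key in its notch at (300,350) in the crop and the tail behind the shelf edge at (380,220). The latch pin is at (108,258), still open.

```bash
cat > i.py <<'E'
from h import *
h=np.array(D(128,30,0)[:2]); P=lambda a,z,r=.037:[*(h+r*np.array([np.cos(np.radians(a)),np.sin(np.radians(a))])),z]
grip(.026,5); line_to(P(90,.18)); line_to(P(90,.102),feed=.08); st("down")
grip(.014,5); st("closed")
for a in [*range(96,163,6),*range(164,184,2)]:
    line_to(P(a,.102),feed=.06); F=current_force(); t=np.radians(a); f=-F[0]*np.sin(t)+F[1]*np.cos(t)
    print(a,round(f,1),end="; ")
    if abs(f)>6 and a>160: break
st("end"); grip(.03); line_to(P(a,.2),feed=.12)
move_ptp([.55,-.2,.25],Q(-7.8)); st("away")
for n in("side","scene"):
    s=snapshot(n); p=cloud(s); Z=p[...,2]
    m=(Z>.116)&(Z<.13)&(np.hypot(p[...,0]-h[0],p[...,1]-h[1])<.06)
    c=np.median(p[m],0); v=c[:2]-h; print("pin",m.sum(),c.round(4),"latch",np.radians(np.degrees(np.arctan2(v[1],v[0]))-82.2).round(3))
    if n=="scene": cv2.imwrite("pics/fin.png",s["frame"][120:330,130:410].repeat(2,0).repeat(2,1))
tray(.082,-75,80)
E
python3 i.py
```

```text
down t 29.1 p [0.7097 0.0638 0.1027] F [-0.4  0.1  0.1] gap 0.026
closed t 29.6 p [0.7093 0.0637 0.102 ] F [ 0.3 -0.3 -0.8] gap 0.0139
96 -0.8; 102 -1.0; 108 -1.0; 114 -0.5; 120 1.5; 126 -0.7; 132 0.0; 138 -0.2; 144 0.4; 150 -0.4; 156 -0.6; 162 -0.1; 164 -0.1; 166 -0.5; 168 0.4; 170 -0.9; 172 -1.5; 174 -4.8; 176 -6.7; end t 34.4 p [0.6727 0.0318 0.1021] F [ 2.4  6.5 -1.6] gap 0.0146
away t 37.0 p [ 0.5508 -0.198   0.2495] F [ 0.8  0.4 -0.1] gap 0.0297
pin 45 [0.6709 0.037  0.1235] latch 1.445
pin 32 [0.6763 0.0327 0.1258] latch 1.528
side [-1.1  2.1] [141.1 184.2] 89.75 x [-92.9  90.8] y [-67.1  72.3] z 0.0802
scene [1.9 1.2] [138.3 187.7] 89.75 x [-90.9  94.7] y [-67.6  69.8] z 0.0818
```

View pics/fin.png

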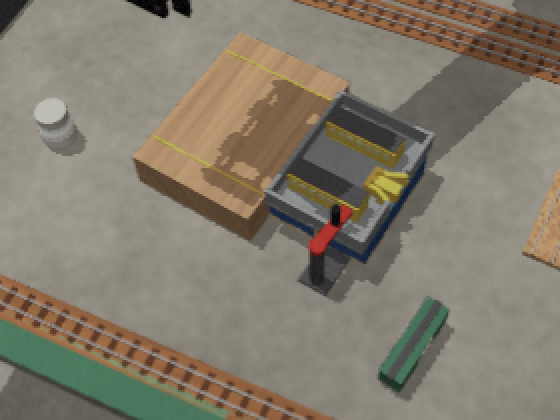

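The latch arm runs from (317,245) to (350,210) in the crop, over the tray wall. It measures about 1.49 rad, and the force rose at the stop. The jar at (55,122) and the green car at (413,340) haven't moved. The arm is clear, so I'm handing in.

```bash
python3 -c "
from bench import *
print(finish_job())"
```

```text
the job is handed in; nothing more can be done
None
```

The job is handed in at about 37 s of the 72 s: the red boxcar is upright in the green-matted cell, the grey tray is home and level on the key, and the latch is swung to its stop (about 1.49 rad measured); no verdict was returned.

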